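# Press the crimp cap onto a refilled cologne bottle with the lever press

## Robot

A 6-joint arm with a two-finger parallel gripper is mounted at the origin on the work surface. World frame = base frame: x ahead of the robot, y to its left, z up, the work surface at z = 0. Lengths are in m, angles in rad, forces in N, time in s.
With the tool pointing down it reaches from about 0.225 to 0.875 m from the base axis. Payload 3.4 kg.
Tool frame: the origin (TCP) lies at the very end of the fingers, on their centre line; the grasp point (between the pads) lies manip.grip_point_offset behind it (manip.grip_point_offset is the distance from the TCP to the grasp point, in m); z points along the fingers, y is the line along which they close (so a half turn about z gives the same grasp; the last joint's range is limited). The gripper opens to 85 mm and grips with 20 to 120 N. Pads are 22 mm wide; open, the fingers measure 114 mm over their backs; the gripper's body (76 mm by 85 mm) begins 54 mm behind the grasp point. The pads swing forward as they close: fully open they stand 13 mm farther back than shut.
Start: joints at [1.061, 0.276, 1.505, -0, 1.361, -0.121], TCP at [0.218, 0.532, 0.231] pointing down, gripper open.
Joint ranges: [-2.89, 2.89], [-0.75, 2.08], [0.22, 2.7], [-1.18, 4.32], [0.11, 2.71], [-2.7, 2.7]. Speed limits (rad/s): [2.57, 2.57, 3.14, 3.14, 3.14, 3.14].

## Interface

Orientations are given as a unit quaternion [w, x, y, z].
In Python, from rig import manip gives the robot as it stands.
- The arm moves only by the shell command python3 -m pendant 'ROWS' [FORCE]. ROWS is JSON, a list of rows, each an object of numbers: "jaw": the opening, from -1 (shut) to 1 (fully open); "tx", "ty", "tz": the shift along the world's x, y, z in cm; "ax", "ay", "az": the turn, a rotation vector about the world's x, y, z in degrees. In form: [{"jaw": .., "tx": .., "ty": .., "tz": .., "ax": .., "ay": .., "az": ..}, ...]. A call has 1 to 10 rows; each row is the pose to reach, as a shift and turn from the pose commanded when the call began; what a row does not reach only later rows make up. A row lasts 1/8 s, in which the tool goes at most 62.5 mm and 10.7 degrees, less where a joint would pass 70% of its speed; a pose out of reach is approached as far as the arm can. A call with a gripper value outside its range is refused whole. The fingers move at their own pace and stop on an object; FORCE is the grip in N (left out, the last holds). Time passes only in rows, so rows that repeat a pose let the fingers close. It gives the time, the measured TCP pose, the force, the opening and the grip force at its end, in the units of the state.
- manip.get_state(): the state, without advancing time (a new reading comes with each control period).
- manip.get_image(name): name is "scene" or "side" or "wrist"; returns a dict with "pixels" (480x640x3 uint8, blue, green, red), "depth" (480x640 float32, m along the optical axis (not along the pixel's ray), 0 where there is no reading), "fx", "fy", "cx", "cy" (pixels), "D" ([k1, k2, p1, p2, k3] as OpenCV has them; the pictures are not rectified), "pose" (4x4, takes a point from camera to world coordinates). Camera axes: x right, y down, z forward; pixel columns grow to the right and rows downward; lengths in m; the calibration is good to about 2 mm. A picture is of the moment at which its call begins.
- manip.sign_off(): hands the job in; it is judged then, once.
The state is a dict: "clock": time; "qpos": joint angles; "qd": joint speeds; "effort": joint torques, N m; "position": TCP position; "ee_rot": TCP orientation; "contact_force": force on the tool from outside, world axes, zero at the start; "moment": the same for the moment, N m; "width": finger opening in m; "gripper_force": force on a finger pad.
Only numpy, scipy, OpenCV 4.12 (cv2) and the standard library are available. Lean on these libraries where they do the work, as an engineer would, in place of code of your own. Each camera call takes 0.05 s, during which the arm holds its last target. There are 200 camera calls.

## Task

The cologne bottle on the vanity has been refilled and its crimp cap only sits loosely on the neck. Stand the bottle upright in the middle of the bed of the small lever press, with its cap under where the pad will come down, and let go of it; then pull the press's sprung lever down all the way to its stop so that the cap is pressed down, hold it there for a moment, and ease the lever slowly and under control all the way back up without letting it fly. Leave the bottle standing on the bed, let go of everything, and do not disturb the comb, the deodorant or the cup.

Things in the scene. Friction and masses are not known exactly. Their poses are not given: they have to be found in the camera images.
- press: Small grey lever press, bolted down. Origin on the counter under the centre of the bed; z up. Base plate 130 (own x) by 200 (own y, from -60 to +140) by 12 thick. Column at own y = +80 to +118, 45 wide in x, with two cheeks up to 130 above the counter holding the lever's pivot. The lever swings in the press's own y-z plane.
- press_bed (a point): Centre of the top of the bed, a round steel disc 64 in diameter whose flat top is 15 above the counter (3 above the base plate). Axes as the press. The pad at the bottom of the stroke comes down centred over this point, its flat underside then 75 above it.
- lever_pivot (a point): Point on the lever's hinge axis, at own (0, +90, 110) of the press; the axis is the press's x axis.
- lever_bar (a point): Centre of the round T-bar on the lever's end, 200 from lever_pivot. Bar parallel to press x, 150 long; a black rubber sleeve 18 in diameter, 54 long on each half (centres 48 either side of this point). The shank (22 wide, 16 thick) joins here. At lever angle a it lies in the press's frame at y = 90-200*cos(1.658-a), z = 110+200*sin(1.658-a): from (107, 309) to (-110, 110).
- pad (a point): Centre of the face of the round black pad (30 in diameter) fixed under the lever's shank, 90 from the pivot; the face is 20 below the shank's middle line when the lever is level.
- press_lever (a joint): Lever angle, rad: 0 = up at rest, leaning 5 degrees away from the bed; grows as the bar is pulled over towards press -y and down; hard stop at 1.658 (level). Spring 0.35 N m at 0 to 1.5 at the stop, damping 0.35 N m s/rad: some 2 to 6 N at the bar, 6 N more on the cap (last 0.06 rad). Let go at the bottom it flies back at about 3 rad/s; in the last 0.3 rad of its return it settles harmlessly.
- bottle: Amber glass cologne bottle, rectangular, 50 (own x) by 30 (own y) by 55 tall, about 180 g. Own z up; origin at the centre of its underside. A short neck carries the cap; the cap's top is 80 above the origin when loose.
- cap_top (a point): Centre of the top of the round aluminium crimp cap (20 in diameter, 18 tall) on the bottle; own z up.
- cap (a joint): How far the cap has been pressed down on the neck, m: 0 loose, 0.004 to 0.005 after a full stroke of the press. It resists with about 12 N and stays where it is pressed.
- comb: Black plastic wide-tooth comb, 180 by 42 by 6, lying flat. Bystander.
- deodorant: Silver aluminium deodorant stick standing upright, round, 34 in diameter, 106 tall; origin at the centre of its underside. Bystander.
- cup: Green ceramic cup standing upright, 72 across the rim, 85 tall, origin at the centre of its underside. Bystander.

How it is judged:
On the way, in this order (a step that is already met when the one before it is completed fails the run):
1. the bottle stands on the bed, released, its cap still loose, the lever up (horizontal distance between bottle and press_bed below 0.012 m and z of bottle in the frame of press_bed between -0.004 and 0.004 m and angle between bottle's own z axis and vertical below 0.12 rad and contact force between the fingers and bottle below 0.2 N and value of joint cap below 0.0015 m and value of joint press_lever below 0.1 rad), for 0.2 s.
2. the lever is held down at its stop and the cap is pressed down (horizontal distance between bottle and press_bed below 0.012 m and z of bottle in the frame of press_bed between -0.004 and 0.004 m and angle between bottle's own z axis and vertical below 0.12 rad and value of joint press_lever above 1.62 rad and value of joint cap above 0.0035 m), for 0.3 s.
At the end, for the whole second after the job is handed in: The bottle stands upright and still on the press's bed, its axis within 12 mm of the bed's centre, the cap pressed down by at least 3.5 mm, the lever back up (under 0.06 rad) and nothing held; comb, deodorant and cup stand or lie as they were (horizontal distance between bottle and press_bed below 0.012 m and z of bottle in the frame of press_bed between -0.004 and 0.004 m and angle between each of bottle, comb, deodorant, cup's own z axis and vertical below 0.12 rad and value of joint cap above 0.0035 m and value of joint press_lever below 0.06 rad and linear speed of bottle below 0.02 m/s); the robot touches nothing.
It fails at once if the lever flies back (faster than 1.8 rad/s) (velocity of joint press_lever below -1.8 rad/s).
It fails at once if the bottle is tipped over (angle between bottle's own z axis and vertical above 0.6 rad).
It fails at once if the comb is disturbed (moved 25 mm) (distance of comb from where it was at the start of the episode above 0.025 m).
It fails at once if the deodorant is disturbed (moved 25 mm) (distance of deodorant from where it was at the start of the episode above 0.025 m).
It fails at once if the cup is disturbed (moved 25 mm) (distance of cup from where it was at the start of the episode above 0.025 m).
It also fails if it takes over 72 s, if anything falls off the work surface, if the arm or the gripper's body presses on something with over 40 N, if the wrist force passes 120 N, or if a joint passes its speed limit or range.

## Working session

There is one attempt and no reset: what is moved stays moved. The work goes in short steps, Python scripts to look and compute and a shell command to move; the robot and the scene stay as the last step left them, time stands still between calls to the robot, and variables do not carry over. Pictures are saved under pics/ and viewed, at most 10 in all, crops included, and the job is handed in when it is done.

```bash
mkdir -p pics; ls
python3 - <<'E'
from rig import manip
import cv2,numpy as np
print(manip.get_state(), manip.grip_point_offset)
for n in ["scene","side"]:
    im=manip.get_image(n); cv2.imwrite(f"pics/{n}0.png",im["pixels"]); np.savez(f"pics/{n}0.npz",**im); print(n,im["pose"],im["fx"],im["D"])
E
```

```text
pics
{'clock': 0.0, 'qpos': array([ 1.06099170e+00,  2.76603853e-01,  1.50616741e+00, -3.88606784e-05,
        1.36068790e+00, -1.20966110e-01]), 'qd': array([ 0.00164038, -0.00043151,  0.00022387, -0.00012734, -0.00083941,
        0.00042971]), 'effort': array([-7.81722483e-04, -4.16779912e+01, -2.45805717e+01, -4.85939145e-04,
        1.11929866e-02, -1.39266297e-05]), 'position': array([0.21772361, 0.53159921, 0.230421  ]), 'ee_rot': array([-2.71417616e-04,  1.93192688e-01,  9.81160392e-01, -8.93117402e-04]), 'contact_force': array([ 0.07912495,  0.64826786, -0.04458918]), 'moment': array([-0.02695162,  0.01401201,  0.00630238]), 'gripper_force': 0.0, 'width': 0.08568927786122736} 0.0187
scene [[-0.65389678  0.4596649  -0.60093858  1.34416883]
 [ 0.75641598  0.38046209 -0.53205588  0.70976573]
 [-0.01593306 -0.80246917 -0.59648082  0.99807044]
 [ 0.          0.          0.          1.        ]] 528.6229866425383 [-0.08008731  0.          0.          0.          0.        ]
side [[-0.98689294 -0.09939384  0.12713452  0.34981463]
 [-0.16120074  0.64392027 -0.74791778  1.16840186]
 [-0.00752607 -0.75860896 -0.65150273  1.16754447]
 [ 0.          0.          0.          1.        ]] 607.2424392640224 [-0.18026398  0.          0.          0.          0.        ]
```

View pics/scene0.png

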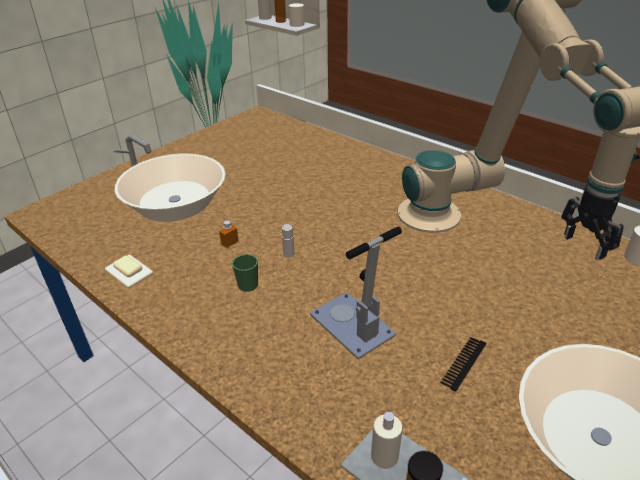

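View pics/side0.png

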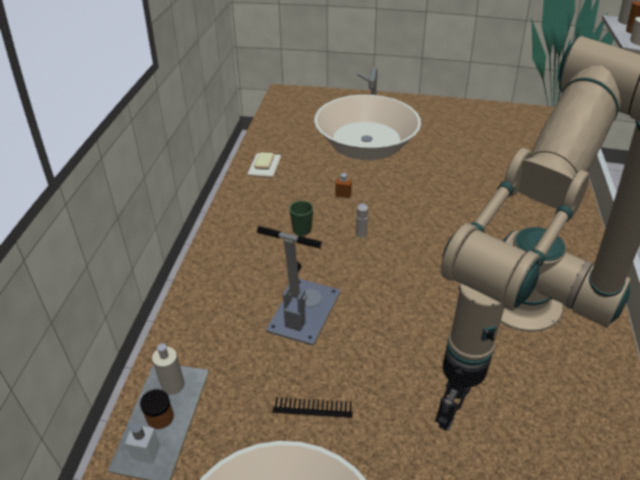

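Scene view: bottle (229,236), cup (246,273), deodorant (288,241), press bed (343,312), T-bar (375,243), comb (465,363). Side view: bottle (344,187), bed (312,297), column nearer the camera at (295,310).

```bash
cat > h.py <<'E'
import numpy as np,cv2
def cloud(im):
    K=np.array([[im["fx"],0,im["cx"]],[0,im["fy"],im["cy"]],[0,0,1.]])
    v,u=np.mgrid[:480,:640]
    n=cv2.undistortPoints(np.stack([u,v],-1).reshape(-1,1,2).astype(float),K,np.asarray(im["D"],float)).reshape(480,640,2)
    d=np.asarray(im["depth"],float)[...,None]
    T=np.asarray(im["pose"])
    P=np.concatenate([n*d,d],-1)@T[:3,:3].T+T[:3,3]
    P[d[...,0]==0]=np.nan
    return P
def proj(im,p):
    K=np.array([[im["fx"],0,im["cx"]],[0,im["fy"],im["cy"]],[0,0,1.]])
    W=np.linalg.inv(im["pose"])
    return cv2.projectPoints(np.asarray(p,float).reshape(-1,3),cv2.Rodrigues(W[:3,:3])[0],W[:3,3],K,np.asarray(im["D"],float))[0].reshape(-1,2)
E
python3 - <<'E'
from h import *
import cv2
for n,pts,crop in [("scene",dict(bottle=(229,238),cup=(246,280),deo=(288,243),bed=(343,312),bar=(375,243),barL=(348,255),barR=(401,231),comb=(465,363),counter=(300,330)),[(200,200,110,100),(300,215,110,145)]),
            ("side",dict(bottle=(344,190),cup=(301,225),deo=(361,225),bed=(314,298),bar=(289,238),barL=(258,230),barR=(320,244),comb=(310,410),counter=(380,300)),[(280,160,100,85),(250,215,100,130)])]:
    im=dict(np.load(f"pics/{n}0.npz")); P=cloud(im)
    for k,(u,v) in pts.items(): print(n,k,P[v,u].round(3))
    px=im["pixels"].astype(int); z=P[...,2]
    amb=(px[...,2]>px[...,1]*1.8)&(px[...,2]>80)&(z>0.006)&(z<.075)&(np.linalg.norm(P[...,:2]-P[pts["bottle"][1],pts["bottle"][0]][:2],axis=-1)<.06)
    Q=P[amb]; top=Q[(Q[:,2]>.047)&(Q[:,2]<.062)]
    print("bottle",len(Q),len(top),Q.min(0),Q.max(0),top.mean(0) if len(top) else 0)
    print(" rect all",cv2.minAreaRect((Q[:,:2]*1000).astype(np.float32)))
    if len(top)>5: print(" rect top",cv2.minAreaRect((top[:,:2]*1000).astype(np.float32)))
    b=P[pts["bed"][1],pts["bed"][0]]
    m=(np.linalg.norm(P[...,:2]-b[:2],axis=-1)<.17)&(z>.008)&(z<.019)&(px[...,0]>px[...,2]+5)
    Q=P[m]; print("plate",len(Q),cv2.minAreaRect((Q[:,:2]*1000).astype(np.float32)))
    out=[cv2.resize(im["pixels"][y:y+h,x:x+w],(400,580*1),interpolation=cv2.INTER_CUBIC) if 0 else cv2.resize(im["pixels"][y:y+h,x:x+w],None,fx=3.6,fy=3.6,interpolation=cv2.INTER_CUBIC) for x,y,w,h in crop]
    H=max(o.shape[0] for o in out)
    cv2.imwrite(f"pics/{n}_crop.png",np.hstack([cv2.copyMakeBorder(o,0,H-o.shape[0],0,0,cv2.BORDER_CONSTANT) for o in out]))
E
```

```text
scene bottle [ 0.548 -0.383  0.029]
scene cup [ 0.661 -0.179  0.046]
scene deo [ 0.473 -0.198  0.055]
scene bed [0.56  0.082 0.012]
scene bar [0.588 0.192 0.31 ]
scene barL [0.659 0.174 0.311]
scene barR [0.515 0.21  0.309]
scene comb [0.501 0.413 0.004]
scene counter [0.672 0.031 0.   ]
bottle 203 77 [ 0.51596785 -0.40477003  0.00600265] [ 0.56875873 -0.37303622  0.05831134] [ 0.5455442  -0.38864149  0.05287177]
 rect all ((542.34765625, -388.25994873046875), (27.95112419128418, 52.99603271484375), 80.59981536865234)
 rect top ((542.1096801757812, -387.7548828125), (27.67838478088379, 50.078216552734375), 77.47814178466797)
plate 1875 ((572.5410766601562, 122.86690521240234), (199.9134063720703, 130.24208068847656), 79.32086944580078)
side bottle [ 0.537 -0.382  0.028]
side cup [ 0.635 -0.168  0.046]
side deo [ 0.463 -0.197  0.044]
side bed [0.554 0.085 0.014]
side bar [0.585 0.197 0.313]
side barL [0.658 0.18  0.312]
side barR [0.516 0.204 0.31 ]
side comb [nan nan nan]
side counter [0.383 0.055 0.003]
bottle 1 1 [ 0.55688923 -0.38147974  0.05364939] [ 0.55688923 -0.38147974  0.05364939] [ 0.55688923 -0.38147974  0.05364939]
 rect all ((556.8892211914062, -381.479736328125), (0.0, 0.0), 0.0)
plate 1695 ((574.2548828125, 126.19965362548828), (200.6087188720703, 126.52194213867188), 78.30899047851562)
```

View pics/scene_crop.png

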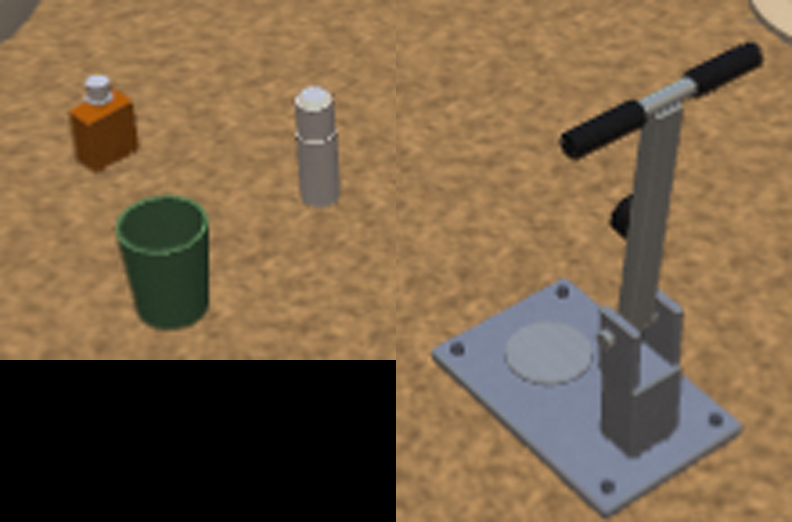

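```bash
python3 - <<'E'
from h import *
from scipy.optimize import least_squares
def hit(im,uv,z):
    K=np.array([[im["fx"],0,im["cx"]],[0,im["fy"],im["cy"]],[0,0,1.]])
    n=cv2.undistortPoints(np.array([[uv]],float),K,np.asarray(im["D"],float)).ravel()
    T=im["pose"]; d=T[:3,:3]@np.r_[n,1]; return T[:3,3]+d*(z-T[2,3])/d[2]
s=dict(np.load("pics/scene0.npz"))
c=lambda x,y:((x-396)/3.6+300-.36,y/3.6+215-.36)
print("bed",hit(s,c(549.5,353),.015))
for n,p in [("left",(433,353)),("top",(562,280)),("right",(742,427)),("bot",(606,516))]: print(n,hit(s,c(*p),.012).round(4))
for n,p in [("barL",(573,146)),("barR",(753,53))]: print(n,hit(s,c(*p),.309).round(4))
cb=lambda x,y:(x/3.6+200-.36,y/3.6+200-.36)
print("cap",hit(s,cb(97,81),.080).round(4))
for p in [(71,116),(103,131),(136,115)]: print("top corner",hit(s,cb(*p),.055).round(4))
E
python3 -m pendant '[{"tx":3,"ty":-23,"tz":17},{"tx":3,"ty":-23,"tz":17},{"tx":3,"ty":-23,"tz":17},{"tx":3,"ty":-23,"tz":17},{"tx":3,"ty":-23,"tz":17},{"tx":10,"ty":-63,"tz":17,"az":12},{"tx":10,"ty":-63,"tz":17,"az":12},{"tx":10,"ty":-63,"tz":17,"az":12},{"tx":10,"ty":-63,"tz":17,"az":12},{"tx":10,"ty":-63,"tz":17,"az":12}]' 40
```

```text
bed [0.56496489 0.08421641 0.015     ]
left [0.6174 0.0168 0.012 ]
top [0.4951 0.0397 0.012 ]
right [0.5333 0.2326 0.012 ]
bot [0.6582 0.2089 0.012 ]
barL [0.6568 0.174  0.309 ]
barR [0.5126 0.2021 0.309 ]
cap [ 0.5399 -0.3941  0.08  ]
top corner [ 0.567  -0.4013  0.055 ]
top corner [ 0.5638 -0.3634  0.055 ]
top corner [ 0.5303 -0.3591  0.055 ]invalid input at $[0]: expected keys jaw, tx, ty, tz, ax, ay, az
```

```bash
python3 -m pendant '[{"jaw":1,"tx":3,"ty":-23,"tz":17,"ax":0,"ay":0,"az":0},{"jaw":1,"tx":3,"ty":-23,"tz":17,"ax":0,"ay":0,"az":0},{"jaw":1,"tx":3,"ty":-23,"tz":17,"ax":0,"ay":0,"az":0},{"jaw":1,"tx":3,"ty":-23,"tz":17,"ax":0,"ay":0,"az":0},{"jaw":1,"tx":3,"ty":-23,"tz":17,"ax":0,"ay":0,"az":0},{"jaw":1,"tx":10,"ty":-63,"tz":17,"ax":0,"ay":0,"az":12},{"jaw":1,"tx":10,"ty":-63,"tz":17,"ax":0,"ay":0,"az":12},{"jaw":1,"tx":10,"ty":-63,"tz":17,"ax":0,"ay":0,"az":12},{"jaw":1,"tx":10,"ty":-63,"tz":17,"ax":0,"ay":0,"az":12},{"jaw":1,"tx":10,"ty":-63,"tz":17,"ax":0,"ay":0,"az":12}]' 40
```

```text
clock: 1.35
position: [0.2997, 0.0042, 0.4014]
ee_rot: [0.001, 0.089, 0.996, 0.0]
contact_force: [1.5, -0.7, 0.4]
width: 0.0855
gripper_force: 0.0
```

```bash
python3 -m pendant '[{"jaw":1,"tx":12,"ty":-39,"tz":-5,"ax":0,"ay":0,"az":0},{"jaw":1,"tx":12,"ty":-39,"tz":-5,"ax":0,"ay":0,"az":0},{"jaw":1,"tx":12,"ty":-39,"tz":-5,"ax":0,"ay":0,"az":0},{"jaw":1,"tx":12,"ty":-39,"tz":-5,"ax":0,"ay":0,"az":0},{"jaw":1,"tx":12,"ty":-39,"tz":-5,"ax":0,"ay":0,"az":0},{"jaw":1,"tx":12,"ty":-39,"tz":-5,"ax":0,"ay":0,"az":0},{"jaw":1,"tx":24,"ty":-39,"tz":-18,"ax":0,"ay":0,"az":0},{"jaw":1,"tx":24,"ty":-39,"tz":-18,"ax":0,"ay":0,"az":0},{"jaw":1,"tx":24,"ty":-39,"tz":-18,"ax":0,"ay":0,"az":0},{"jaw":1,"tx":24,"ty":-39,"tz":-18,"ax":0,"ay":0,"az":0}]'
python3 - <<'E'
from rig import manip
from h import *
im=manip.get_image("wrist"); np.savez("pics/w1.npz",**im); cv2.imwrite("pics/w1.png",im["pixels"])
print(manip.get_state()["position"],im["pose"].round(3))
P=cloud(im);px=im["pixels"].astype(int);z=P[...,2]
m=(px[...,2]>px[...,1]*1.8)&(px[...,2]>80)&(z>.045)&(z<.065)&(np.linalg.norm(P[...,:2]-[.541,-.39],axis=-1)<.06)
Q=P[m];print(len(Q),Q.mean(0),cv2.minAreaRect((Q[:,:2]*1000).astype(np.float32)))
m=(z>.074)&(z<.09)&(np.linalg.norm(P[...,:2]-[.541,-.39],axis=-1)<.04);print(m.sum(),P[m].mean(0),cv2.minEnclosingCircle((P[m][:,:2]*1000).astype(np.float32)))
E
```

```text
clock: 2.6
position: [0.5405, -0.3829, 0.2149]
ee_rot: [-0.004, 0.089, 0.996, 0.003]
contact_force: [-0.5, 0.5, -0.5]
width: 0.0856
gripper_force: 0.0
[ 0.54004534 -0.38331435  0.21749075] [[ 0.176  0.945  0.276  0.469]
 [ 0.984 -0.171 -0.044 -0.371]
 [ 0.005  0.279 -0.96   0.359]
 [ 0.     0.     0.     1.   ]]
10 [ 0.53561163 -0.38629337  0.05456458] ((536.1390991210938, -384.1617736816406), (46.034584045410156, 10.932190895080566), 15.759297370910645)
689 [ 0.53848569 -0.39560244  0.08019714] ((539.1599731445312, -395.7135314941406), 10.072324752807617)
```

View pics/w1.png

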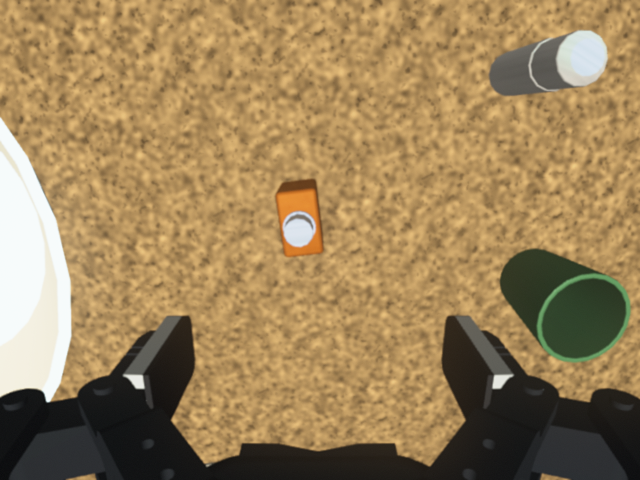

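The bottle's top face has corners about (277,197), (316,189), (323,251), (286,256), cap at (298,229); cup right at (583,318), deodorant at (580,58).

Run:
```python
from h import *
im=dict(np.load("pics/w1.npz"));P=cloud(im);px=im["pixels"].astype(int);z=P[...,2]
m=(px[...,2]>px[...,0]*2.5)&(px[...,2]>150)&(z>.048)&(z<.062)&(np.linalg.norm(P[...,:2]-[.541,-.39],axis=-1)<.05)
Q=P[m];print(len(Q),Q.mean(0),cv2.minAreaRect((Q[:,:2]*1000).astype(np.float32)))
K=np.array([[im["fx"],0,im["cx"]],[0,im["fy"],im["cy"]],[0,0,1.]])
n=cv2.undistortPoints(np.array([[277,197],[316,189],[323,251],[286,256]],float).reshape(-1,1,2),K,np.asarray(im["D"],float)).reshape(-1,2)
T=im["pose"];d=np.c_[n,np.ones(4)]@T[:3,:3].T;C=T[:3,3]+d*((.055-T[2,3])/d[:,2:]);print(C.round(4),C.mean(0));
e=C[3]-C[0]+C[2]-C[1];print(np.degrees(np.arctan2(e[1],e[0])))
```

```text
1558 [ 0.53586333 -0.39500448  0.05526569] ((539.63720703125, -395.9699401855469), (29.20403289794922, 49.53092956542969), 87.04747009277344)
[[ 0.5175 -0.4077  0.055 ]
 [ 0.5168 -0.3792  0.055 ]
 [ 0.5632 -0.3823  0.055 ]
 [ 0.5622 -0.41    0.055 ]] [ 0.53991842 -0.39479261  0.055     ]
-3.424067297315501
```

```bash
python3 -m pendant '[{"jaw":1,"tx":0,"ty":-1.2,"tz":-5,"ax":0,"ay":0,"az":7},{"jaw":1,"tx":0,"ty":-1.2,"tz":-11,"ax":0,"ay":0,"az":7},{"jaw":1,"tx":0,"ty":-1.2,"tz":-11,"ax":0,"ay":0,"az":7},{"jaw":1,"tx":0,"ty":-1.2,"tz":-11,"ax":0,"ay":0,"az":7},{"jaw":1,"tx":0,"ty":-1.2,"tz":-11,"ax":0,"ay":0,"az":7}]'
```

```text
clock: 3.28
position: [0.5417, -0.3976, 0.1154]
ee_rot: [0.003, 0.029, 1.0, -0.002]
contact_force: [0.3, -1.0, 0.7]
width: 0.085
gripper_force: 0.0
```

```bash
python3 -m pendant '[{"jaw":1,"tx":-0.2,"ty":0.1,"tz":-5,"ax":0,"ay":0,"az":0},{"jaw":1,"tx":-0.2,"ty":0.1,"tz":-9.8,"ax":0,"ay":0,"az":0},{"jaw":1,"tx":-0.2,"ty":0.1,"tz":-9.8,"ax":0,"ay":0,"az":0},{"jaw":1,"tx":-0.2,"ty":0.1,"tz":-9.8,"ax":0,"ay":0,"az":0},{"jaw":-0.5,"tx":-0.2,"ty":0.1,"tz":-9.8,"ax":0,"ay":0,"az":0},{"jaw":-0.5,"tx":-0.2,"ty":0.1,"tz":-9.8,"ax":0,"ay":0,"az":0},{"jaw":-0.5,"tx":-0.2,"ty":0.1,"tz":-9.8,"ax":0,"ay":0,"az":0},{"jaw":-0.5,"tx":-0.2,"ty":0.1,"tz":-9.8,"ax":0,"ay":0,"az":0}]' 40; python3 -m pendant '[{"jaw":-0.5,"tx":0,"ty":0,"tz":0,"ax":0,"ay":0,"az":0},{"jaw":-0.5,"tx":0,"ty":0,"tz":0,"ax":0,"ay":0,"az":0},{"jaw":-0.5,"tx":0,"ty":0,"tz":0,"ax":0,"ay":0,"az":0}]'
```

```text
clock: 4.28
position: [0.5385, -0.3955, 0.0144]
ee_rot: [0.001, 0.029, 1.0, -0.0]
contact_force: [0.2, -0.1, 4.9]
width: 0.0294
gripper_force: 40.4
clock: 4.65
position: [0.5385, -0.3955, 0.0143]
ee_rot: [0.001, 0.029, 1.0, -0.0]
contact_force: [-0.5, 0.5, 5.5]
width: 0.0297
gripper_force: 40.5
```

```bash
python3 -m pendant '[{"jaw":-0.5,"tx":0,"ty":0,"tz":4,"ax":0,"ay":0,"az":0},{"jaw":-0.5,"tx":0,"ty":0,"tz":9,"ax":0,"ay":0,"az":0},{"jaw":-0.5,"tx":0,"ty":0,"tz":14,"ax":0,"ay":0,"az":0},{"jaw":-0.5,"tx":0,"ty":0,"tz":18,"ax":0,"ay":0,"az":0},{"jaw":-0.5,"tx":0,"ty":4,"tz":20,"ax":0,"ay":0,"az":0},{"jaw":-0.5,"tx":0.5,"ty":9,"tz":20,"ax":0,"ay":0,"az":0},{"jaw":-0.5,"tx":1,"ty":15,"tz":20,"ax":0,"ay":0,"az":0},{"jaw":-0.5,"tx":1,"ty":20,"tz":20,"ax":0,"ay":0,"az":0},{"jaw":-0.5,"tx":1.5,"ty":25,"tz":20,"ax":0,"ay":0,"az":0},{"jaw":-0.5,"tx":2,"ty":30,"tz":20,"ax":0,"ay":0,"az":0}]'
python3 -m pendant '[{"jaw":-0.5,"tx":0.5,"ty":5,"tz":0,"ax":0,"ay":0,"az":0},{"jaw":-0.5,"tx":0.5,"ty":10,"tz":-2,"ax":0,"ay":0,"az":0},{"jaw":-0.5,"tx":0.5,"ty":14,"tz":-5,"ax":0,"ay":0,"az":0},{"jaw":-0.5,"tx":0.5,"ty":17,"tz":-8,"ax":0,"ay":0,"az":-5},{"jaw":-0.5,"tx":0.5,"ty":18,"tz":-10,"ax":0,"ay":0,"az":-8},{"jaw":-0.5,"tx":0.5,"ty":18,"tz":-13,"ax":0,"ay":0,"az":-8},{"jaw":-0.5,"tx":0.5,"ty":18,"tz":-13,"ax":0,"ay":0,"az":-8},{"jaw":-0.5,"tx":0.5,"ty":18,"tz":-13,"ax":0,"ay":0,"az":-8},{"jaw":-0.5,"tx":0.5,"ty":18,"tz":-13,"ax":0,"ay":0,"az":-8}]'
```

```text
clock: 5.9
position: [0.5575, -0.0933, 0.2125]
ee_rot: [-0.001, 0.029, 1.0, 0.0]
contact_force: [0.6, -0.1, -2.4]
width: 0.0296
gripper_force: 40.4
clock: 7.02
position: [0.5641, 0.0847, 0.0847]
ee_rot: [0.001, 0.098, 0.995, 0.0]
contact_force: [0.2, 0.3, -2.7]
width: 0.0295
gripper_force: 40.3
```

Run:
```python
from rig import manip
from h import *
s=manip.get_state();print(s["position"],s["ee_rot"],s["contact_force"])
o=[]
for n,(x,y,w,h) in [("scene",(260,150,180,240)),("wrist",(0,0,640,480))]:
    im=manip.get_image(n); np.savez(f"pics/{n}2.npz",**im)
    p=im["pixels"][y:y+h,x:x+w]; o.append(cv2.resize(p,(int(w*450/h) if n=="scene" else 460,450 if n=="scene" else 345)))
    if n=="wrist":
        P=cloud(im);c=s["position"]; z=P[...,2]
        m=(abs(z-c[2]+.0145-.080)<.006)&(np.linalg.norm(P[...,:2]-c[:2],axis=-1)<.03)
        if m.sum()>5: print("cap",m.sum(),P[m].mean(0),cv2.minEnclosingCircle((P[m][:,:2]*1000).astype(np.float32)))
o[1]=cv2.copyMakeBorder(o[1],0,105,0,0,cv2.BORDER_CONSTANT)
cv2.imwrite("pics/c2.png",np.hstack(o))
```

```text
[0.56411479 0.08470532 0.08465621] [1.24105646e-03 9.84235549e-02 9.95143819e-01 2.06237978e-04] [ 0.21549009  0.33409974 -2.70304058]
cap 4528 [0.55351996 0.08683237 0.15072542] ((552.1200561523438, 87.03414916992188), 26.303321838378906)
```

View pics/c2.png

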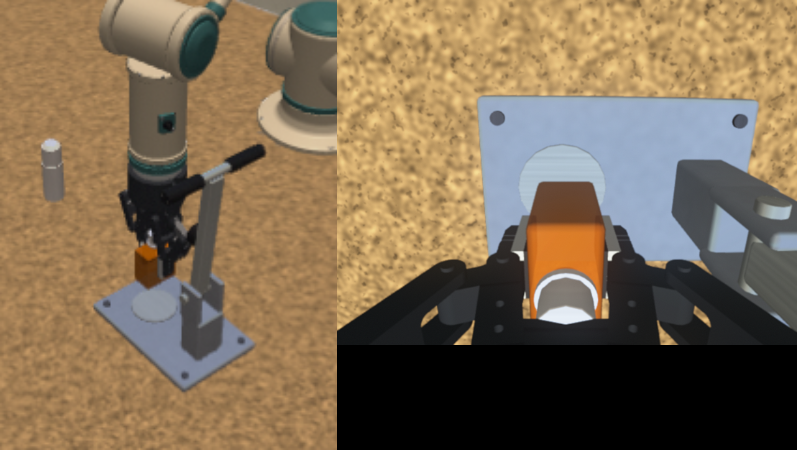

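The bottle hangs above the bed in the gripper (cap at (566,300) in the composite, bed at (562,185)), clear of the lever.

Run:
```python
from h import *
im=dict(np.load("pics/wrist2.npz"));P=cloud(im);px=im["pixels"].astype(int);z=P[...,2]
hsv=cv2.cvtColor(im["pixels"],cv2.COLOR_BGR2HSV).astype(int)
m=(z>.0136)&(z<.02)&(hsv[...,1]<60)&(np.linalg.norm(P[...,:2]-[.565,.084],axis=-1)<.05)
Q=P[m][:,:2];print("bed",len(Q),np.median(P[m][:,2]),Q.min(0),Q.max(0),cv2.minEnclosingCircle((Q*1000).astype(np.float32)))
m=(abs(z-.1502)<.004)&(hsv[...,1]<50)&(hsv[...,2]>110)&(np.linalg.norm(P[...,:2]-[.565,.0847],axis=-1)<.014)
Q=P[m];print("cap",len(Q),Q.min(0),Q.max(0))
a=px[...,2]>px[...,0]*2.5; m=a&(px[...,2]>60)&(np.linalg.norm(P[...,:2]-[.565,.0847],axis=-1)<.04)&(z>.06)&(z<.14);Q=P[m];print("bottle z",Q.min(0),Q.max(0))
m&=abs(z-.125)<.004;Q=P[m];print("top",len(Q),cv2.minAreaRect((Q[:,:2]*1000).astype(np.float32)) )
```

```text
bed 6162 0.01546880079779428 [0.51568787 0.03455294] [0.6015283  0.13197285] ((564.904541015625, 84.10588836669922), 49.86731719970703)
cap 2203 [0.5539508  0.07578891 0.14620496] [0.56457096 0.09413418 0.15232958]
bottle z [0.53797632 0.06619322 0.10875701] [0.58681838 0.10304118 0.13322164]
top 8819 ((561.98828125, 85.00006103515625), (30.059354782104492, 44.895816802978516), 79.08535766601562)
```

```bash
python3 -m pendant '[{"jaw":-0.5,"tx":0.05,"ty":0,"tz":-2,"ax":0,"ay":0,"az":0},{"jaw":-0.5,"tx":0.05,"ty":0,"tz":-4,"ax":0,"ay":0,"az":0},{"jaw":-0.5,"tx":0.05,"ty":0,"tz":-4.8,"ax":0,"ay":0,"az":0},{"jaw":-0.5,"tx":0.05,"ty":0,"tz":-5.2,"ax":0,"ay":0,"az":0},{"jaw":-0.5,"tx":0.05,"ty":0,"tz":-5.4,"ax":0,"ay":0,"az":0},{"jaw":-0.5,"tx":0.05,"ty":0,"tz":-5.4,"ax":0,"ay":0,"az":0},{"jaw":-0.5,"tx":0.05,"ty":0,"tz":-5.4,"ax":0,"ay":0,"az":0}]'
```

```text
clock: 8.0
position: [0.5639, 0.0849, 0.0298]
ee_rot: [0.0, 0.098, 0.995, 0.0]
contact_force: [0.3, -0.7, -1.8]
width: 0.0294
gripper_force: 40.4
```

```bash
python3 -m pendant '[{"jaw":-0.5,"tx":0,"ty":0,"tz":-0.1,"ax":0,"ay":0,"az":0},{"jaw":-0.5,"tx":0,"ty":0,"tz":-0.1,"ax":0,"ay":0,"az":0},{"jaw":-0.5,"tx":0,"ty":0,"tz":-0.1,"ax":0,"ay":0,"az":0}]'
```

```text
clock: 8.38
position: [0.564, 0.0849, 0.0293]
ee_rot: [0.001, 0.098, 0.995, 0.0]
contact_force: [-1.4, 0.6, 6.0]
width: 0.0296
gripper_force: 41.3
```

```bash
python3 -m pendant '[{"jaw":0.4,"tx":0,"ty":0,"tz":0,"ax":0,"ay":0,"az":0},{"jaw":0.4,"tx":0,"ty":0,"tz":0,"ax":0,"ay":0,"az":0},{"jaw":0.4,"tx":0,"ty":0,"tz":0,"ax":0,"ay":0,"az":0},{"jaw":0.4,"tx":0,"ty":0,"tz":0,"ax":0,"ay":0,"az":0},{"jaw":0.4,"tx":0,"ty":0,"tz":2,"ax":0,"ay":0,"az":0},{"jaw":0.4,"tx":0,"ty":0,"tz":5,"ax":0,"ay":0,"az":0},{"jaw":0.4,"tx":0,"ty":0,"tz":9,"ax":0,"ay":0,"az":0},{"jaw":0.4,"tx":0,"ty":-2,"tz":12,"ax":0,"ay":0,"az":0},{"jaw":0.4,"tx":-6,"ty":-6,"tz":15,"ax":0,"ay":0,"az":0},{"jaw":0.4,"tx":-12,"ty":-8,"tz":18,"ax":0,"ay":0,"az":0}]'
python3 -m pendant '[{"jaw":0.4,"tx":-3,"ty":0,"tz":5,"ax":0,"ay":0,"az":0},{"jaw":0.4,"tx":-3,"ty":0,"tz":10,"ax":0,"ay":0,"az":0},{"jaw":0.4,"tx":-3,"ty":0,"tz":15,"ax":0,"ay":0,"az":0},{"jaw":0.4,"tx":-3,"ty":0,"tz":20,"ax":0,"ay":0,"az":0},{"jaw":0.4,"tx":-3,"ty":0,"tz":20,"ax":0,"ay":0,"az":0}]'
python3 - <<'E'
from rig import manip
from h import *
for n,(x,y,w,h) in [("scene",(300,215,110,145)),("side",(250,215,100,130))]:
    im=manip.get_image(n); np.savez(f"pics/{n}3.npz",**im); P=cloud(im);px=im["pixels"].astype(int);z=P[...,2]
    cv2.imwrite(f"pics/{n}3.png",cv2.resize(im["pixels"][y:y+h,x:x+w],None,fx=4,fy=4,interpolation=cv2.INTER_CUBIC))
    m=(z>.085)&(z<.102)&(np.linalg.norm(P[...,:2]-[.565,.084],axis=-1)<.02);print(n,"cap",m.sum(),P[m].min(0),P[m].max(0))
    m=(z>.29)&(z<.325)&(np.linalg.norm(P[...,:2]-[.586,.19],axis=-1)<.09);Q=P[m];print("bar",m.sum(),Q.max(0));
    if m.sum()>5:print(cv2.minAreaRect((Q[:,:2]*1000).astype(np.float32)))
E
```

```text
clock: 9.62
position: [0.462, 0.0112, 0.1992]
ee_rot: [-0.0, 0.098, 0.995, -0.0]
contact_force: [-0.6, -0.6, 1.0]
width: 0.0599
gripper_force: 0.0
clock: 10.25
position: [0.4344, 0.0121, 0.4027]
ee_rot: [0.004, 0.098, 0.995, -0.0]
contact_force: [0.5, 0.6, -0.3]
width: 0.06
gripper_force: 0.0
scene cap 53 [0.55476072 0.07442904 0.08505724] [0.57686646 0.09593392 0.09721347]
bar 500 [0.66248475 0.21062332 0.31987721]
((587.2948608398438, 189.13204956054688), (19.97854232788086, 150.8245086669922), 77.83416748046875)
side cap 48 [0.55995432 0.07755898 0.08590085] [0.57837306 0.0983768  0.09821907]
bar 533 [0.66128711 0.21421444 0.32053828]
((587.9195556640625, 192.28265380859375), (19.613603591918945, 148.69186401367188), 78.99869537353516)
```

View pics/scene3.png

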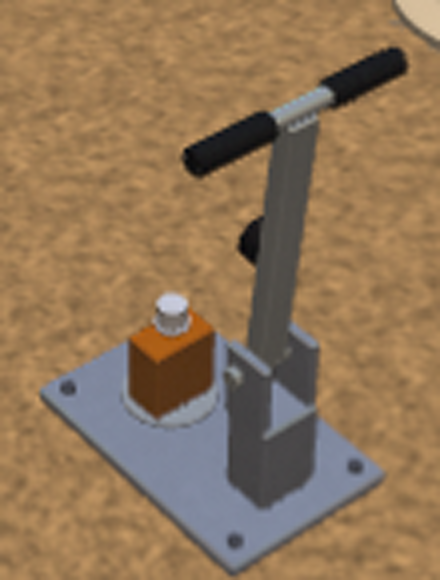

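The bottle stands centred on the bed (cap at (172,312) in the crop), lever still up; the near sleeve runs from (330,95) to (400,60).

```bash
python3 -m pendant '[{"jaw":0.4,"tx":3,"ty":5,"tz":2,"ax":0,"ay":0,"az":0},{"jaw":0.4,"tx":6,"ty":10,"tz":2,"ax":0,"ay":0,"az":0},{"jaw":0.4,"tx":9,"ty":15,"tz":2,"ax":0,"ay":0,"az":0},{"jaw":0.4,"tx":10.5,"ty":18.6,"tz":2,"ax":0,"ay":0,"az":0},{"jaw":0.4,"tx":10.5,"ty":18.6,"tz":0,"ax":0,"ay":0,"az":0},{"jaw":0.4,"tx":10.5,"ty":18.6,"tz":-3,"ax":0,"ay":0,"az":0},{"jaw":0.4,"tx":10.5,"ty":18.6,"tz":-6,"ax":0,"ay":0,"az":0},{"jaw":0.4,"tx":10.5,"ty":18.6,"tz":-6,"ax":0,"ay":0,"az":0},{"jaw":0.4,"tx":10.5,"ty":18.6,"tz":-6,"ax":0,"ay":0,"az":0}]'
python3 - <<'E'
from rig import manip
from h import *
print(manip.get_state()["position"])
im=manip.get_image("wrist"); np.savez("pics/w4.npz",**im); cv2.imwrite("pics/w4.png",im["pixels"])
E
```

```text
clock: 11.48
position: [0.5379, 0.1983, 0.3389]
ee_rot: [-0.0, 0.098, 0.995, 0.0]
contact_force: [0.1, -0.0, -0.1]
width: 0.0596
gripper_force: 0.0
[0.53792744 0.19834179 0.33886487]
```

View pics/w4.png

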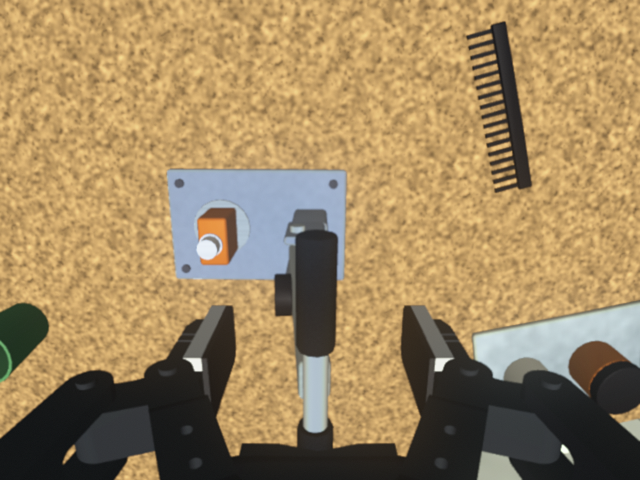

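The near sleeve is at (317, 235–350), shank at row ~390, horizontally centred between the fingers; I check where my intended grasp point projects.

Run:
```python
from h import *
im=dict(np.load("pics/w4.npz"));P=cloud(im)
print(proj(im,[[.538,.1983,.31],[.586,.189,.31]]))
for v in (240,290,340,390): print(v,P[v,312:322:4].round(4).tolist())
```

```text
[[317.93341478 291.31970763]
 [318.40022897 387.25877306]]
240 [[0.5125, 0.2009, 0.3178], [0.5128, 0.2025, 0.3182], [0.5134, 0.204, 0.3171]]
290 [[0.5334, 0.1967, 0.3184], [0.5339, 0.1983, 0.3181], [0.5344, 0.1999, 0.3176]]
340 [[0.5561, 0.1921, 0.3186], [0.557, 0.1937, 0.3176], [0.5567, 0.1955, 0.3187]]
390 [[0.5821, 0.1868, 0.3168], [0.583, 0.1885, 0.3161], [0.5835, 0.1902, 0.3159]]
```

```bash
python3 -m pendant '[{"jaw":0.4,"tx":0,"ty":0,"tz":-2.5,"ax":0,"ay":0,"az":0},{"jaw":0.4,"tx":0,"ty":0,"tz":-4.8,"ax":0,"ay":0,"az":0},{"jaw":0.4,"tx":0,"ty":0,"tz":-4.8,"ax":0,"ay":0,"az":0},{"jaw":-0.8,"tx":0,"ty":0,"tz":-4.8,"ax":0,"ay":0,"az":0},{"jaw":-0.8,"tx":0,"ty":0,"tz":-4.8,"ax":0,"ay":0,"az":0},{"jaw":-0.8,"tx":0,"ty":0,"tz":-4.8,"ax":0,"ay":0,"az":0},{"jaw":-0.8,"tx":0,"ty":0,"tz":-4.8,"ax":0,"ay":0,"az":0},{"jaw":-0.8,"tx":0,"ty":0,"tz":-4.8,"ax":0,"ay":0,"az":0}]' 40
python3 - <<'E'
import numpy as np
u=np.array([.196,.981])
for a in np.arange(0,1.7,.1).tolist()+[1.658]:
    d=(200-0)*np.array([-(np.cos(1.658-a)-np.cos(1.658)),np.sin(1.658-a)-np.sin(1.658)])/10
    print(round(a,2),(u*d[0]).round(2),round(d[1],2))
E
```

```text
clock: 12.52
position: [0.5383, 0.1977, 0.2924]
ee_rot: [0.001, 0.098, 0.995, -0.0]
contact_force: [-0.7, -2.2, 5.7]
width: 0.0164
gripper_force: 39.2
0.0 [-0. -0.] 0.0
0.1 [-0.39 -1.96] 0.07
0.2 [-0.78 -3.92] -0.05
0.3 [-1.17 -5.85] -0.38
0.4 [-1.55 -7.75] -0.89
0.5 [-1.91 -9.58] -1.6
0.6 [ -2.26 -11.33] -2.5
0.7 [ -2.6  -12.99] -3.56
0.8 [ -2.9  -14.54] -4.79
0.9 [ -3.19 -15.96] -6.17
1.0 [ -3.44 -17.23] -7.69
1.1 [ -3.67 -18.35] -9.33
1.2 [ -3.86 -19.31] -11.08
1.3 [ -4.01 -20.08] -12.92
1.4 [ -4.13 -20.68] -14.82
1.5 [ -4.21 -21.08] -16.78
1.6 [ -4.25 -21.3 ] -18.76
1.66 [ -4.26 -21.33] -19.92
```

```bash
python3 -m pendant '[{"jaw":-0.8,"tx":-0.4,"ty":-1.95,"tz":0.05,"ax":0,"ay":0,"az":0},{"jaw":-0.8,"tx":-0.8,"ty":-3.9,"tz":-0.05,"ax":0,"ay":0,"az":0},{"jaw":-0.8,"tx":-1.15,"ty":-5.85,"tz":-0.4,"ax":0,"ay":0,"az":0},{"jaw":-0.8,"tx":-1.55,"ty":-7.75,"tz":-0.9,"ax":0,"ay":0,"az":0},{"jaw":-0.8,"tx":-1.9,"ty":-9.6,"tz":-1.6,"ax":0,"ay":0,"az":0},{"jaw":-0.8,"tx":-2.25,"ty":-11.35,"tz":-2.5,"ax":0,"ay":0,"az":0}]'
```

```text
clock: 13.28
position: [0.5155, 0.0875, 0.2668]
ee_rot: [0.001, 0.098, 0.995, 0.004]
contact_force: [0.3, 6.7, 1.1]
width: 0.0165
gripper_force: 43.4
```

Force is as expected; continue from a=0.6 to 1.4.

```bash
python3 -m pendant '[{"jaw":-0.8,"tx":-0.35,"ty":-1.65,"tz":-1.05,"ax":0,"ay":0,"az":0},{"jaw":-0.8,"tx":-0.65,"ty":-3.2,"tz":-2.3,"ax":0,"ay":0,"az":0},{"jaw":-0.8,"tx":-0.95,"ty":-4.6,"tz":-3.65,"ax":0,"ay":0,"az":0},{"jaw":-0.8,"tx":-1.2,"ty":-5.9,"tz":-5.2,"ax":0,"ay":0,"az":0},{"jaw":-0.8,"tx":-1.4,"ty":-7,"tz":-6.85,"ax":0,"ay":0,"az":0},{"jaw":-0.8,"tx":-1.6,"ty":-8,"tz":-8.6,"ax":0,"ay":0,"az":0},{"jaw":-0.8,"tx":-1.75,"ty":-8.75,"tz":-10.4,"ax":0,"ay":0,"az":0},{"jaw":-0.8,"tx":-1.85,"ty":-9.35,"tz":-12.3,"ax":0,"ay":0,"az":0},{"jaw":-0.8,"tx":-1.85,"ty":-9.35,"tz":-12.3,"ax":0,"ay":0,"az":0}]'
```

```text
clock: 14.4
position: [0.4958, -0.0075, 0.1423]
ee_rot: [-0.001, 0.099, 0.995, 0.002]
contact_force: [-3.8, 3.9, 6.1]
width: 0.0163
gripper_force: 49.2
```

```bash
python3 -m pendant '[{"jaw":-0.8,"tx":-0.05,"ty":-0.4,"tz":-1.95,"ax":0,"ay":0,"az":0},{"jaw":-0.8,"tx":-0.1,"ty":-0.6,"tz":-3.4,"ax":0,"ay":0,"az":0},{"jaw":-0.8,"tx":-0.1,"ty":-0.65,"tz":-4.3,"ax":0,"ay":0,"az":0},{"jaw":-0.8,"tx":-0.1,"ty":-0.65,"tz":-5,"ax":0,"ay":0,"az":0},{"jaw":-0.8,"tx":-0.1,"ty":-0.65,"tz":-5.3,"ax":0,"ay":0,"az":0},{"jaw":-0.8,"tx":-0.1,"ty":-0.65,"tz":-5.3,"ax":0,"ay":0,"az":0},{"jaw":-0.8,"tx":-0.1,"ty":-0.65,"tz":-5.3,"ax":0,"ay":0,"az":0},{"jaw":-0.8,"tx":-0.1,"ty":-0.65,"tz":-5.3,"ax":0,"ay":0,"az":0}]'
```

```text
clock: 15.4
position: [0.4941, -0.0156, 0.0908]
ee_rot: [-0.001, 0.098, 0.995, -0.001]
contact_force: [-6.5, -2.2, 8.7]
width: 0.0166
gripper_force: 51.9
```

Run:
```python
from rig import manip
from h import *
for n,(x,y,w,h) in [("scene",(280,200,150,150)),("side",(230,200,150,150))]:
    im=manip.get_image(n); P=cloud(im); z=P[...,2]
    ux=np.array([.981,-.196]);uy=np.array([.196,.981]);d=P[...,:2]-[.565,.084];X=d@ux;Y=d@uy
    cv2.imwrite(f"pics/{n}5.png",cv2.resize(im["pixels"][y:y+h,x:x+w],None,fx=3.8,fy=3.8,interpolation=cv2.INTER_CUBIC))
    m=(abs(X-.048)<.022)&(abs(Y+.11)<.03)&(z>.08)&(z<.16);print(n,"far sleeve",m.sum(),np.percentile(z[m],[50,98]) if m.any() else 0)
    for yy in (.06,.03,0,-.03,-.06,-.09):
        m=(abs(X)<.009)&(abs(Y-yy)<.008)&(z>.09)&(z<.18);print(yy,m.sum(),np.median(z[m]) if m.any() else 0)
```

```text
scene far sleeve 104 [0.12275055 0.12811427]
0.06 35 0.11780431206743602
0.03 42 0.11918225320444742
0 36 0.12045414002256544
-0.03 34 0.12134235398410115
-0.06 34 0.1223498177531741
-0.09 34 0.12451947409465774
side far sleeve 100 [0.1211539  0.12689032]
0.06 37 0.11758603138380508
0.03 44 0.11825527086465815
0 45 0.11955632001003891
-0.03 33 0.12088947237589398
-0.06 32 0.12069717050002138
-0.09 33 0.12259809361104268
```

View pics/side5.png

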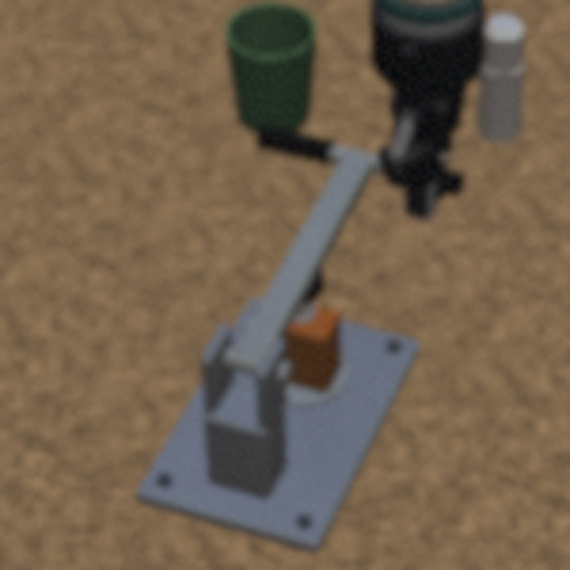

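The side view shows the lever nearly level over the bottle (pad at (310,290)), but depth says it is still ~0.04 rad short; push further.

```bash
python3 -m pendant '[{"jaw":-0.8,"tx":0,"ty":0,"tz":-0.3,"ax":0,"ay":0,"az":0},{"jaw":-0.8,"tx":0,"ty":0,"tz":-0.6,"ax":0,"ay":0,"az":0},{"jaw":-0.8,"tx":0,"ty":0,"tz":-0.9,"ax":0,"ay":0,"az":0},{"jaw":-0.8,"tx":0,"ty":0,"tz":-0.9,"ax":0,"ay":0,"az":0},{"jaw":-0.8,"tx":0,"ty":0,"tz":-0.9,"ax":0,"ay":0,"az":0}]' 80
python3 - <<'E'
from rig import manip
from h import *
for n in ["scene","side"]:
    im=manip.get_image(n); P=cloud(im); z=P[...,2]
    ux=np.array([.981,-.196]);uy=np.array([.196,.981]);d=P[...,:2]-[.565,.084];X=d@ux;Y=d@uy
    m=(abs(X)<.009)&(Y<.07)&(Y>-.095)&(z>.105)&(z<.14);print(n,np.polyfit(Y[m],z[m],1))
E
```

```text
clock: 16.12
position: [0.4941, -0.0158, 0.082]
ee_rot: [-0.001, 0.098, 0.995, -0.001]
contact_force: [-7.0, -1.8, 10.1]
width: 0.0161
gripper_force: 79.1
scene [-3.56576279e-05  1.16465807e-01]
side [0.00104753 0.11556919]
```

```bash
python3 -m pendant '[{"jaw":-0.8,"tx":0,"ty":0,"tz":-0.2,"ax":0,"ay":0,"az":0},{"jaw":-0.8,"tx":0,"ty":0,"tz":-0.4,"ax":0,"ay":0,"az":0},{"jaw":-0.8,"tx":0,"ty":0,"tz":-0.4,"ax":0,"ay":0,"az":0},{"jaw":-0.8,"tx":0,"ty":0,"tz":-0.4,"ax":0,"ay":0,"az":0},{"jaw":-0.8,"tx":0,"ty":0,"tz":-0.4,"ax":0,"ay":0,"az":0}]'
```

```text
clock: 16.85
position: [0.4942, -0.0158, 0.0803]
ee_rot: [-0.001, 0.098, 0.995, -0.001]
contact_force: [-11.6, -0.9, 27.5]
width: 0.0161
gripper_force: 80.8
```

At the stop (force rose to 27 N). Holding was over 0.3 s; now ease back up slowly.

```bash
python3 -m pendant '[{"jaw":-0.8,"tx":0,"ty":0,"tz":0.2,"ax":0,"ay":0,"az":0},{"jaw":-0.8,"tx":0,"ty":0,"tz":0.8,"ax":0,"ay":0,"az":0},{"jaw":-0.8,"tx":0,"ty":0.05,"tz":1.4,"ax":0,"ay":0,"az":0},{"jaw":-0.8,"tx":0.05,"ty":0.1,"tz":2.3,"ax":0,"ay":0,"az":0},{"jaw":-0.8,"tx":0.05,"ty":0.25,"tz":3.3,"ax":0,"ay":0,"az":0},{"jaw":-0.8,"tx":0.1,"ty":0.45,"tz":4.3,"ax":0,"ay":0,"az":0},{"jaw":-0.8,"tx":0.15,"ty":0.65,"tz":5.3,"ax":0,"ay":0,"az":0},{"jaw":-0.8,"tx":0.2,"ty":0.95,"tz":6.25,"ax":0,"ay":0,"az":0},{"jaw":-0.8,"tx":0.25,"ty":1.25,"tz":7.2,"ax":0,"ay":0,"az":0}]'
```

```text
clock: 17.98
position: [0.4962, -0.0055, 0.1492]
ee_rot: [-0.002, 0.097, 0.995, -0.003]
contact_force: [-7.3, -8.3, 6.9]
width: 0.0159
gripper_force: 77.8
```

```bash
python3 -m pendant '[{"jaw":-0.8,"tx":0.1,"ty":0.35,"tz":0.9,"ax":0,"ay":0,"az":0},{"jaw":-0.8,"tx":0.15,"ty":0.75,"tz":1.85,"ax":0,"ay":0,"az":0},{"jaw":-0.8,"tx":0.25,"ty":1.2,"tz":2.75,"ax":0,"ay":0,"az":0},{"jaw":-0.8,"tx":0.35,"ty":1.75,"tz":3.6,"ax":0,"ay":0,"az":0},{"jaw":-0.8,"tx":0.45,"ty":2.3,"tz":4.45,"ax":0,"ay":0,"az":0},{"jaw":-0.8,"tx":0.55,"ty":2.85,"tz":5.25,"ax":0,"ay":0,"az":0},{"jaw":-0.8,"tx":0.7,"ty":3.5,"tz":6,"ax":0,"ay":0,"az":0},{"jaw":-0.8,"tx":0.8,"ty":4.1,"tz":6.75,"ax":0,"ay":0,"az":0},{"jaw":-0.8,"tx":0.95,"ty":4.8,"tz":7.45,"ax":0,"ay":0,"az":0},{"jaw":-0.8,"tx":1.1,"ty":5.55,"tz":8.15,"ax":0,"ay":0,"az":0}]'
```

```text
clock: 19.23
position: [0.5068, 0.0449, 0.2338]
ee_rot: [-0.001, 0.098, 0.995, -0.009]
contact_force: [-11.7, -19.7, 18.6]
width: 0.0156
gripper_force: 77.5
```

```bash
python3 -m pendant '[{"jaw":-0.8,"tx":0,"ty":0,"tz":0.2,"ax":0,"ay":0,"az":0},{"jaw":-0.8,"tx":0.1,"ty":0.5,"tz":0.85,"ax":0,"ay":0,"az":0},{"jaw":-0.8,"tx":0.25,"ty":1.25,"tz":1.5,"ax":0,"ay":0,"az":0},{"jaw":-0.8,"tx":0.4,"ty":2.1,"tz":2.05,"ax":0,"ay":0,"az":0},{"jaw":-0.8,"tx":0.6,"ty":2.9,"tz":2.55,"ax":0,"ay":0,"az":0}]' 40
```

```text
clock: 19.85
position: [0.5133, 0.0759, 0.2599]
ee_rot: [-0.0, 0.098, 0.995, -0.007]
contact_force: [-11.1, -13.6, 19.5]
width: 0.0159
gripper_force: 74.5
```

```bash
python3 -m pendant '[{"jaw":-0.8,"tx":0.15,"ty":0.85,"tz":0.6,"ax":0,"ay":0,"az":0},{"jaw":-0.8,"tx":0.35,"ty":1.75,"tz":1.1,"ax":0,"ay":0,"az":0},{"jaw":-0.8,"tx":0.5,"ty":2.6,"tz":1.5,"ax":0,"ay":0,"az":0},{"jaw":-0.8,"tx":0.7,"ty":3.55,"tz":1.9,"ax":0,"ay":0,"az":0},{"jaw":-0.8,"tx":0.9,"ty":4.5,"tz":2.2,"ax":0,"ay":0,"az":0},{"jaw":-0.8,"tx":1.1,"ty":5.45,"tz":2.4,"ax":0,"ay":0,"az":0},{"jaw":-0.8,"tx":1.1,"ty":5.45,"tz":2.4,"ax":0,"ay":0,"az":0}]' 30
```

```text
clock: 20.72
position: [0.5267, 0.1373, 0.2832]
ee_rot: [0.002, 0.098, 0.995, 0.001]
contact_force: [-4.8, 0.3, 12.4]
width: 0.0159
gripper_force: 78.5
```

```bash
python3 -m pendant '[{"jaw":-0.8,"tx":0.2,"ty":0.95,"tz":0.2,"ax":0,"ay":0,"az":0},{"jaw":-0.8,"tx":0.4,"ty":1.9,"tz":0.35,"ax":0,"ay":0,"az":0},{"jaw":-0.8,"tx":0.6,"ty":2.9,"tz":0.4,"ax":0,"ay":0,"az":0},{"jaw":-0.8,"tx":0.75,"ty":3.8,"tz":0.45,"ax":0,"ay":0,"az":0},{"jaw":-0.8,"tx":0.95,"ty":4.7,"tz":0.45,"ax":0,"ay":0,"az":0},{"jaw":-0.8,"tx":1.1,"ty":5.5,"tz":0.4,"ax":0,"ay":0,"az":0},{"jaw":-0.8,"tx":1.1,"ty":5.6,"tz":0.4,"ax":0,"ay":0,"az":0},{"jaw":-0.8,"tx":1.1,"ty":5.6,"tz":0.4,"ax":0,"ay":0,"az":0}]' 30
```

```text
clock: 21.72
position: [0.5382, 0.1936, 0.2852]
ee_rot: [0.001, 0.098, 0.995, 0.001]
contact_force: [-0.8, 1.2, 5.8]
width: 0.0157
gripper_force: 82.3
```

```bash
python3 -m pendant '[{"jaw":0.4,"tx":0,"ty":0,"tz":0,"ax":0,"ay":0,"az":0},{"jaw":0.4,"tx":0,"ty":0,"tz":0,"ax":0,"ay":0,"az":0},{"jaw":0.4,"tx":0,"ty":0,"tz":0,"ax":0,"ay":0,"az":0},{"jaw":0.4,"tx":0,"ty":0,"tz":0,"ax":0,"ay":0,"az":0},{"jaw":0.4,"tx":0,"ty":0,"tz":2,"ax":0,"ay":0,"az":0},{"jaw":0.4,"tx":0,"ty":0,"tz":6,"ax":0,"ay":0,"az":0},{"jaw":0.4,"tx":0,"ty":0,"tz":10,"ax":0,"ay":0,"az":0},{"jaw":0.4,"tx":-5,"ty":-2,"tz":12,"ax":0,"ay":0,"az":0},{"jaw":0.4,"tx":-10,"ty":-6,"tz":12,"ax":0,"ay":0,"az":0},{"jaw":0.4,"tx":-14,"ty":-10,"tz":12,"ax":0,"ay":0,"az":0}]'
python3 -m pendant '[{"jaw":0.4,"tx":-3,"ty":-4,"tz":0,"ax":0,"ay":0,"az":0},{"jaw":0.4,"tx":-3,"ty":-8,"tz":0,"ax":0,"ay":0,"az":0},{"jaw":0.4,"tx":-3,"ty":-8,"tz":0,"ax":0,"ay":0,"az":0},{"jaw":0.4,"tx":-3,"ty":-8,"tz":0,"ax":0,"ay":0,"az":0}]'
python3 - <<'E'
from rig import manip
from h import *
for n,(x,y,w,h) in [("scene",(190,200,310,200)),("side",(250,215,100,130))]:
    im=manip.get_image(n); P=cloud(im);z=P[...,2]
    if n=="scene":cv2.imwrite(f"pics/{n}6.png",cv2.resize(im["pixels"][y:y+h,x:x+w],None,fx=2.5,fy=2.5,interpolation=cv2.INTER_CUBIC))
    o=dict(np.load(f"pics/{n}3.npz"));Po=cloud(o)
    for nm,A in (("before",Po),("after",P)):
        z=A[...,2];r=np.linalg.norm(A[...,:2]-[.565,.084],axis=-1)
        m=(z>.082)&(z<.102)&(r<.02);print(n,nm,"cap",A[m].mean(0).round(4),np.percentile(z[m],95).round(4))
        m=(z>.29)&(z<.325)&(np.linalg.norm(A[...,:2]-[.586,.19],axis=-1)<.09);print("  bar",cv2.minAreaRect((A[m][:,:2]*1000).astype(np.float32))[0])
E
```

```text
clock: 22.98
position: [0.3957, 0.0916, 0.4041]
ee_rot: [0.001, 0.098, 0.995, -0.0]
contact_force: [0.7, -0.6, 0.7]
width: 0.0598
gripper_force: 0.0
clock: 23.48
position: [0.3674, 0.0127, 0.4038]
ee_rot: [0.0, 0.098, 0.995, 0.0]
contact_force: [1.1, 0.3, -0.6]
width: 0.0598
gripper_force: 0.0
scene before cap [0.5681 0.0867 0.0914] 0.0955
  bar (587.2948608398438, 189.13204956054688)
scene after cap [0.5677 0.0864 0.0873] 0.0912
  bar (587.2897338867188, 188.28773498535156)
side before cap [0.5682 0.0893 0.0904] 0.0959
  bar (587.9195556640625, 192.28265380859375)
side after cap [0.5685 0.0887 0.0866] 0.0918
  bar (588.5625, 191.82427978515625)
```

View pics/scene6.png

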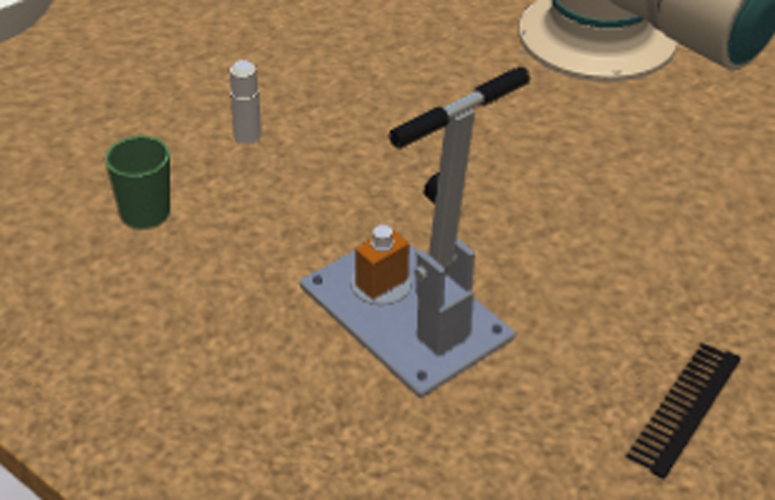

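The cap is about 4.2 mm lower, the lever is back up with the bar near (460,105), the bottle stands on the bed at (382,265), and the bystanders are unmoved. I'm handing in.

```bash
python3 -c "
from rig import manip
print(manip.sign_off())"
```

```text
the job is handed in; nothing more can be done
None
```

The job is handed in with no verdict returned: the bottle stands centred on the bed, its cap pressed down about 4 mm by the camera depth, the lever eased back up and released, the gripper clear, and the comb, deodorant and cup undisturbed in the final picture.

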